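Unfasten the yellow toy tool case: keeper, then bolt

TASK

Of the two toy tool cases on the playroom bench, unfasten the yellow one: first slide its red keeper fully aside, out of the way of the blue bolt, then draw its blue bolt fully back towards the case's carrying handle, which frees the sprung lid. Leave both drawn fully open and take your hand away.

Things in the scene. Friction and masses are not known exactly. Their poses are not given: they have to be found in the camera images.
- keeper_knob (a point): On the axis of the red keeper's upright knob (cylinder, 24 mm across, 44 tall), 12 mm below its top; moves with it. It is 46 mm above the yellow case's deck (deck 70 mm above the bench); bars, cheeks and stop rise 14 mm at most above the deck. Axes are the case's: z up, -x to its carrying handle on the robot's side (within 20 deg), +x to its lid, +y left seen from the robot. Opens along +y.
- bolt_knob (a point): Same point on the blue bolt's knob (same size, height and axes). Opens along -x, towards the carrying handle. With both shut it is 50 mm in +x and 58 mm in -y from the keeper's point. Drawn 36 mm it frees the yellow lid, which springs up 40 mm at its near edge. Case 250 x 260 x 70 mm, fixed on the bench; an alike green case is beside it. Nothing ahead of the robot is over 135 mm high.
- keeper (a joint): Slide of the red keeper (flat bar 22 x 90 x 12 mm under its knob), in m: 0 shut, its bar across the bolt's path; 0.050 fully open at its stop. Starts between 0 and 0.012. The bolt can pass from 0.030 on. Friction about 2 N, no spring: it stays where it is left.
- bolt (a joint): Slide of the blue bolt (flat bar 84 x 24 x 12 mm under its knob), in m: 0 shut, 0.055 fully drawn at its stop. Starts between 0 and 0.003; the shut keeper stops it at 0.004. Friction about 2 N, no spring: it stays where it is left.

How it is judged:
On the way, in this order (a step that is already met when the one before it is completed fails the run):
1. the keeper is slid aside (at least 36 mm) while the bolt is still shut (value of joint keeper above 0.036 m and value of joint bolt below 0.015 m), for 0.2 s.
2. the bolt is drawn (at least 40 mm) with the keeper aside (value of joint bolt above 0.04 m and value of joint keeper above 0.034 m), for 0.2 s.
At the end, for the whole second after the job is handed in: The keeper stands open by at least 34 mm of its 50 mm and the bolt is drawn by at least 40 mm of its 55 mm, both at rest (all of step 2 and velocity of joint bolt between -0.01 and 0.01 m/s and velocity of joint keeper between -0.01 and 0.01 m/s); the robot touches nothing.
It also fails if it takes over 48 s, if anything falls off the work surface, if the arm or the gripper's body presses on something with over 40 N, if the wrist force passes 120 N, or if a joint passes its speed limit or range.

ROBOT

A 6-joint arm with a two-finger parallel gripper is mounted at the origin on the work surface. World frame = base frame: x ahead of the robot, y to its left, z up, the work surface at z = 0. Lengths are in m, angles in rad, forces in N, time in s.
With the tool pointing down it reaches from about 0.375 to 0.975 m from the base axis. Payload 3.8 kg.
Tool frame: the origin (TCP) lies midway between the tips of the shut fingers; the grasp point (between the pads) lies 19 mm behind it (r.tcp_to_grasp is the z of the grasp point in the tool frame, in m); z points along the fingers, y is the line along which they close (so a half turn about z gives the same grasp; the last joint's range is limited). The gripper opens to 85 mm and grips with 20 to 120 N. Pads are 22 mm wide; open, the fingers measure 114 mm over their backs; the gripper's body (76 mm by 85 mm) begins 54 mm behind the grasp point. The pads swing forward as they close: fully open they stand 13 mm farther back than shut.
Start: joints at [-1.349, 0.264, 1.604, -0, 1.274, -0.037], TCP at [0.173, -0.653, 0.231] pointing down, gripper open.
Joint ranges: [-2.63, 2.63], [-0.94, 2.18], [0.31, 2.57], [-1.31, 4.45], [0, 2.66], [-2.55, 2.55]. Speed limits (rad/s): [2.57, 2.57, 3.14, 3.14, 3.14, 3.14].

INTERFACE

Orientations are given as a unit quaternion [w, x, y, z].
In Python, from bench import r, optics, workorder gives the robot as it stands. The module is installed in compiled form; this text tells all that it offers.
- The arm moves only by the tool carry_out, never from a script. Its argument "plan" is a list of rows, each a list of 7 numbers: the shift along the tool's x, y, z in cm, then the turn, a rotation vector about the tool's x, y, z in rad, then the opening, from -1 (shut) to 1 (fully open). In form: [[tx, ty, tz, wx, wy, wz, gripper], ...]. A call has 1 to 10 rows; each row shifts and turns the commanded pose from where the row before left it, along the tool's axes as they then stand; what a row does not reach is not made up. A row lasts 1/10 s, in which the tool goes at most 50 mm and 8.59 degrees, less where a joint would pass 70% of its speed; a pose out of reach is approached as far as the arm can. A call with a gripper value outside its range is refused whole. The fingers move at their own pace and stop on an object; "grip_force" is the grip in N (left out, the last holds). Time passes only in rows, so rows that do not move let the fingers close. It gives the time, the measured TCP pose, the force, the opening and the grip force at its end, in the units of the state.
- r.sense(): the state, without advancing time (a new reading comes with each control period).
- optics.get_image(name): name is "scene" or "top" or "wrist"; returns the picture (400x640x3 uint8, red, green, blue); there is no depth.
- optics.camera_model(name): a dict with "fx", "fy", "cx", "cy" (pixels), "R" (3x3) and "t" (3): a world point X has camera coordinates R X + t; the wrist camera has in their place "tool_from_camera" (4x4, takes a point from camera to tool coordinates, whose origin is the TCP and whose axes are the flange's). Camera axes: x right, y down, z forward; pixel columns grow to the right and rows downward; lengths in m; the calibration is good to about 2 mm. A picture is of the moment at which its call begins: read the wrist's pose just before it. camera_model takes no time and is no camera call.
- workorder.finish_job(): hands the job in; it is judged then, once.
Trained networks look in the newest picture that a camera, given by its name, has taken for a name from the list of things; names that differ only in an ending like _2 or _b are one class to them, and where a whole thing is asked for, a point or a joint stands for the part that bears it (a point fixed in the world has none). Each returns a list of dicts, best first, with "confidence" (0 to 1); they miss things now and then, are a little off and sometimes report something else, mostly with a low value. They report only what shows in the picture. A call takes as long as a camera call.
- optics.find_in(camera, thing): "box" ([left, top, right, bottom] in pixels, round what is visible of it).
The state is a dict: "time_s": time; "qpos": joint angles; "dq": joint speeds; "effort": joint torques, N m; "tcp_pos": TCP position; "orientation": TCP orientation; "wrist_force": force on the tool from outside, world axes, zero at the start; "wrist_torque": the same for the moment, N m; "finger_gap": opening from 0.0 (shut) to 1.0 (fully open); "grip_force": force on a finger pad.
Only numpy, scipy, OpenCV 4.12 (cv2) and the standard library are available. Lean on these libraries where they do the work, as an engineer would, in place of code of your own. Each camera call takes 0.05 s, during which the arm holds its last target. There are 200 camera calls.

## Working session

There is one attempt and no reset: what is moved stays moved. The work goes in short steps, Python scripts to look and compute and a tool call to move; the robot and the scene stay as the last step left them, time stands still between calls to the robot, and variables do not carry over. Pictures are saved under pics/ and viewed, at most 10 in all, crops included, and the job is handed in when it is done.

Besides the shell and the picture viewer there is one more tool, called after ">>>" by a JSON object that holds its "fn" and its "kwargs", one argument or row to a line. carry_out: Moves the arm, as the interface text tells. Its arguments: {"type":"object","properties":{"plan":{"type":"array"},"grip_force":{"type":"number"}},"required":["plan"]}

```bash
mkdir -p pics; python3 - <<'E'
from bench import r, optics
import cv2
s=r.sense();print(s['time_s'],s['tcp_pos'],s['orientation'],r.tcp_to_grasp)
for c in ['scene','top']:
    im=optics.get_image(c);cv2.imwrite(f'pics/{c}0.png',im[:,:,::-1])
    for t in ['keeper_knob','bolt_knob']:
        print(c,t,[(d['box'],d['confidence']) for d in optics.find_in(c,t)])
    print(optics.camera_model(c))
E
```

```text
0.0 [ 0.17256496 -0.65180129  0.22992794] [-1.14023932e-03  9.91636340e-01  1.29058332e-01 -1.25487436e-04] -0.0187
scene keeper_knob [([214.9, 230.6, 251.4, 269.1], 0.93)]
scene bolt_knob [([220.5, 260.7, 254.8, 302.2], 0.71)]
{'fx': 376.84579454007735, 'fy': 376.84579454007735, 'cx': 319.64429032237683, 'cy': 200.40505877792884, 'R': array([[ 0.70707083,  0.70714208,  0.00095432],
       [ 0.49221119, -0.49119174, -0.71865069],
       [-0.5077194 ,  0.50860667, -0.6953706 ]]), 't': array([-0.39599297, -0.17377128,  1.20435696])}
top keeper_knob [([393.8, 204.1, 433.3, 219.7], 0.89)]
top bolt_knob [([424.9, 165.3, 443.4, 204.1], 0.97)]
{'fx': 492.8304596228059, 'fy': 492.8304596228059, 'cx': 316.081009951844, 'cy': 202.21772227859793, 'R': array([[ 0.01533505, -0.99948012,  0.0283607 ],
       [-0.98918465, -0.01930288, -0.14539988],
       [ 0.14587173, -0.02582426, -0.9889664 ]]), 't': array([1.84421512e-04, 5.27996072e-01, 1.06676812e+00])}
```

View pics/top0.png

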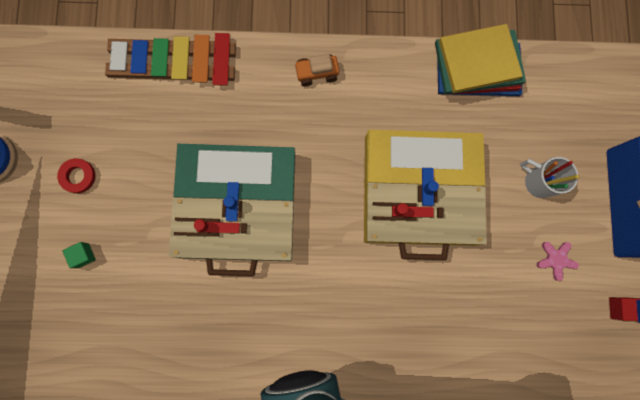

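View pics/scene0.png

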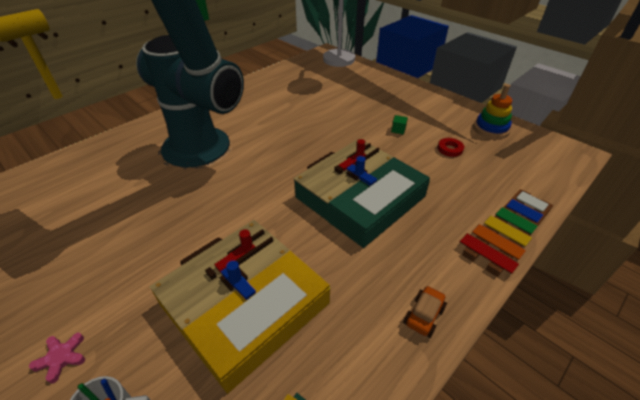

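The top view shows the yellow case on the right. Its red keeper knob is at about (402,210) and its blue bolt knob at about (431,187); its near edge runs from (366,243) to (487,244). In the scene view the same knobs are at (246,238) and (232,270).

```bash
cat > h.py <<'E'
from bench import r, optics
import numpy as np, cv2
from scipy.spatial.transform import Rotation as Ro
def quat(q): return Ro.from_quat([q[1],q[2],q[3],q[0]])
def cam(c,s=None):
    m=optics.camera_model(c)
    if c=='wrist':
        T=np.eye(4);T[:3,:3]=quat(s['orientation']).as_matrix();T[:3,3]=s['tcp_pos']
        M=np.linalg.inv(T@np.array(m['tool_from_camera']));return m,M[:3,:3],M[:3,3]
    return m,np.array(m['R']),np.array(m['t'])
def toz(c,uv,z,s=None):
    m,R,t=cam(c,s);d=R.T@[(uv[0]-m['cx'])/m['fx'],(uv[1]-m['cy'])/m['fy'],1];o=-R.T@t
    return o+d*(z-o[2])/d[2]
def proj(c,X,s=None):
    m,R,t=cam(c,s);p=R@X+t;return [m['fx']*p[0]/p[2]+m['cx'],m['fy']*p[1]/p[2]+m['cy']]
E
python3 - <<'E'
from h import *
print('keeper',toz('top',(402,210),.116),toz('scene',(245.5,240),.116))
print('bolt',toz('top',(431,187),.116),toz('scene',(232,271),.116))
a=toz('top',(366,243),.07);b=toz('top',(487,244.),.07);print(a,b,np.degrees(np.arctan2(*(a-b)[:2])))
c=toz('top',(367,130),.07);print(c)
s=r.sense();print(quat(s['orientation']).as_matrix().round(3));print(optics.camera_model('wrist'))
E
```

```text
keeper [ 0.50356477 -0.16843354  0.116     ] [ 0.51625237 -0.17177783  0.116     ]
bolt [ 0.55363936 -0.23037456  0.116     ] [ 0.55998112 -0.23658157  0.116     ]
[ 0.43642082 -0.09893758  0.07      ] [ 0.4387725  -0.36269402  0.07      ] -0.5108416913565008
[ 0.68849006 -0.10103628  0.07      ]
[[ 0.967  0.256 -0.   ]
 [ 0.256 -0.967  0.001]
 [ 0.    -0.001 -1.   ]]
{'fx': 291.84637255579696, 'fy': 291.84637255579696, 'cx': 321.37187495925673, 'cy': 198.99968282573664, 'tool_from_camera': array([[ 1.08814862e-03, -9.49170250e-01, -3.14761262e-01,
         8.15855917e-02],
       [ 9.99999222e-01,  8.40817156e-04,  9.21552874e-04,
         5.32200736e-04],
       [-6.10053903e-04, -3.14762020e-01,  9.49170427e-01,
        -1.41938818e-01],
       [ 0.00000000e+00,  0.00000000e+00,  0.00000000e+00,
         1.00000000e+00]])}
```

>>> {"fn": "carry_out", "kwargs": {
  "plan": [
    [0, 0, 0, 0, 0, 0.125, 1],
    [0, 0, 0, 0, 0, 0.125, 1],
    [2.8, -4, 0, 0, 0, 0, 1],
    [2.8, -4, 0, 0, 0, 0, 1],
    [2.8, -4, 0, 0, 0, 0, 1],
    [2.8, -4, 0, 0, 0, 0, 1],
    [2.8, -4, 0, 0, 0, 0, 1],
    [2.8, -4, 0, 0, 0, 0, 1],
    [2.8, -4, 0, 0, 0, 0, 1],
    [2.8, -4, 0, 0, 0, 0, 1]
  ],
  "grip_force": 40
}}

```text
time_s: 1.3
tcp_pos: [0.3947, -0.3288, 0.2315]
orientation: [0.0, 1.0, 0.004, 0.0]
wrist_force: [0.2, 0.3, 0.2]
finger_gap: 1.003
grip_force: 0.0
```

>>> {"fn": "carry_out", "kwargs": {
  "plan": [
    [2.8, -4, 0, 0, 0, 0, 1],
    [2.8, -4, 0, 0, 0, 0, 1],
    [2.8, -4, 0, 0, 0, 0, 1],
    [2.5, -4, 0, 0, 0, 0, 1],
    [0, 0, 0, 0, 0, 0, 1],
    [0, 0, 0, 0, 0, 0, 1]
  ]
}}

```text
time_s: 1.9
tcp_pos: [0.5018, -0.1686, 0.2312]
orientation: [0.0, 1.0, 0.006, -0.0]
wrist_force: [-0.6, 0.3, -1.2]
finger_gap: 0.997
grip_force: 0.0
```

```bash
python3 - <<'E'
from h import *
s=r.sense();im=optics.get_image('wrist');cv2.imwrite('pics/w1.png',im[:,:,::-1])
print(s['time_s'],s['tcp_pos'],quat(s['orientation']).as_matrix().round(3))
for t in ['keeper_knob','bolt_knob']: print(t,[(d['box'],d['confidence']) for d in optics.find_in('wrist',t)])
for p in [(.507,-.168,.128),(.555,-.232,.128)]: print(proj('wrist',np.array(p),s))
E
```

```text
1.9 [ 0.50182387 -0.16862214  0.23124269] [[ 1.     0.012 -0.   ]
 [ 0.012 -1.    -0.   ]
 [-0.     0.    -1.   ]]
keeper_knob [([305.5, 167.2, 392.0, 205.5], 0.82)]
bolt_knob [([370.6, 75.9, 413.6, 164.7], 0.97)]
[np.float64(320.0380702494777), np.float64(193.8310156631351)]
[np.float64(397.891918231845), np.float64(139.51180131765966)]
```

View pics/w1.png

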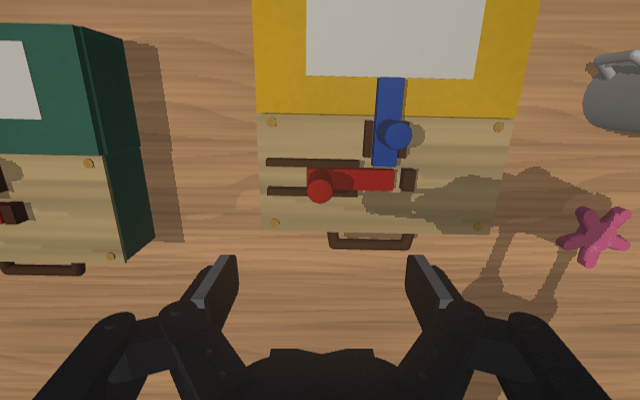

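The wrist view shows the red knob's top at about (319.5,189) and the blue knob's top at about (398,134). The fingers are clear of both.

```bash
python3 - <<'E'
from h import *
s=r.sense();
for p in [(319.5,189),(398,134)]: print(toz('wrist',p,.128,s)-s['tcp_pos'],toz('wrist',p,.128,s))
a=toz('wrist',(258,115),.07,s);b=toz('wrist',(514,121),.07,s);print(a,b,np.degrees(np.arctan2(*(a-b)[:2])))
E
```

```text
[ 0.00960862  0.00111215 -0.10322462] [ 0.51049853 -0.16950676  0.128     ]
[ 0.05737297 -0.06328046 -0.10322462] [ 0.55826289 -0.23389936  0.128     ]
[ 0.56991602 -0.10738609  0.07      ] [ 0.56630008 -0.36445429  0.07      ] 0.8058725541602779
```

>>> {"fn": "carry_out", "kwargs": {
  "plan": [
    [0.8, 0, 4, 0, 0, 0, 1],
    [0, 0, 4, 0, 0, 0, 1],
    [0, 0, 3.4, 0, 0, 0, 1],
    [0, 0, 2, 0, 0, 0, 1],
    [0, 0, 0, 0, 0, 0, -1],
    [0, 0, 0, 0, 0, 0, -1],
    [0, 0, 0, 0, 0, 0, -1],
    [0, 0, 0, 0, 0, 0, -1],
    [0, 0, 0, 0, 0, 0, -1],
    [0, 0, 0, 0, 0, 0, -1]
  ]
}}

```text
time_s: 3.05
tcp_pos: [0.5109, -0.1701, 0.0994]
orientation: [0.001, 1.0, 0.004, 0.002]
wrist_force: [-0.6, -0.2, 6.5]
finger_gap: 0.268
grip_force: 39.2
```

>>> {"fn": "carry_out", "kwargs": {
  "plan": [
    [0, -1, 0, 0, 0, 0, -1],
    [0, -1, 0, 0, 0, 0, -1],
    [0, -1, 0, 0, 0, 0, -1],
    [0, -0.8, 0, 0, 0, 0, -1],
    [0, 0, 0, 0, 0, 0, -1],
    [0, 0, 0, 0, 0, 0, -1],
    [0, 0, 0, 0, 0, 0, -1]
  ]
}}

```text
time_s: 3.75
tcp_pos: [0.5112, -0.1312, 0.0994]
orientation: [0.0, 1.0, 0.004, 0.002]
wrist_force: [0.6, 2.1, 6.8]
finger_gap: 0.268
grip_force: 39.5
```

>>> {"fn": "carry_out", "kwargs": {
  "plan": [
    [0, -0.3, 0, 0, 0, 0, -1],
    [0, -0.2, 0, 0, 0, 0, -1],
    [0, 0, 0, 0, 0, 0, -1],
    [0, 0, 0, 0, 0, 0, -1]
  ]
}}

```text
time_s: 4.15
tcp_pos: [0.5112, -0.127, 0.0994]
orientation: [0.001, 1.0, 0.005, 0.002]
wrist_force: [1.4, -1.5, 5.7]
finger_gap: 0.27
grip_force: 39.4
```

>>> {"fn": "carry_out", "kwargs": {
  "plan": [
    [0, 0, 0, 0, 0, 0, 1],
    [0, 0, 0, 0, 0, 0, 1],
    [0, 0, 0, 0, 0, 0, 1],
    [0, 0, 0, 0, 0, 0, 1],
    [0, 0, -4, 0, 0, 0, 1],
    [0, 0, -4, 0, 0, 0, 1],
    [0, 0, -4, 0, 0, 0, 1],
    [0, 0, 0, 0, 0, 0, 1],
    [0, 0, 0, 0, 0, 0, 1]
  ]
}}

```text
time_s: 5.05
tcp_pos: [0.5099, -0.1267, 0.2186]
orientation: [0.0, 1.0, 0.004, 0.001]
wrist_force: [0.2, 0.7, -0.5]
finger_gap: 1.002
grip_force: 0.0
```

```bash
python3 - <<'E'
from h import *
s=r.sense();im=optics.get_image('wrist');cv2.imwrite('pics/w2.png',im[:,:,::-1])
print(s['time_s'],s['tcp_pos'],s['finger_gap'])
E
```

```text
5.05 [ 0.50989836 -0.12674891  0.21859051] 1.0015832138901193
```

View pics/w2.png

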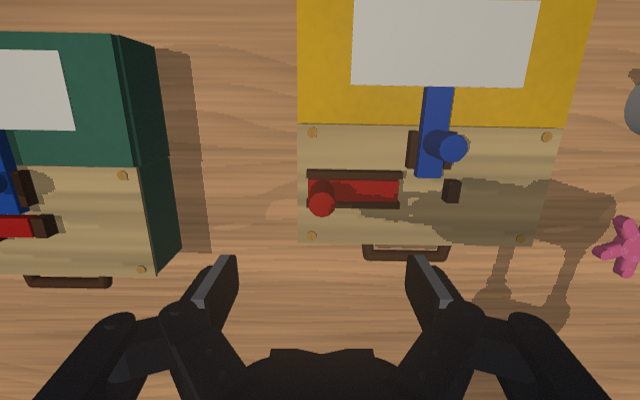

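The keeper is fully aside: its knob is at (321,204) and the bar no longer crosses the bolt's path. The bolt knob is at (454,148), still shut.

>>> {"fn": "carry_out", "kwargs": {
  "plan": [
    [1.6, 3.6, 0, 0, 0, 0, 1],
    [1.6, 3.6, 0, 0, 0, 0, 1],
    [1.5, 3.5, 0, 0, 0, 0, 1],
    [0, 0, 4, 0, 0, 0, 1],
    [0, 0, 4, 0, 0, 0, 1],
    [0, 0, 2.5, 0, 0, 0, 1],
    [0, 0, 1.4, 0, 0, 0, 1],
    [0, 0, 0, 0, 0, 0, -1],
    [0, 0, 0, 0, 0, 0, -1],
    [0, 0, 0, 0, 0, 0, -1]
  ]
}}

```text
time_s: 6.1
tcp_pos: [0.5584, -0.2336, 0.1001]
orientation: [0.001, 1.0, 0.004, 0.001]
wrist_force: [-0.1, -0.4, -0.5]
finger_gap: 0.516
grip_force: 0.0
```

>>> {"fn": "carry_out", "kwargs": {
  "plan": [
    [0, 0, 0, 0, 0, 0, -1],
    [0, 0, 0, 0, 0, 0, -1],
    [0, 0, 0, 0, 0, 0, -1]
  ]
}}

```text
time_s: 6.4
tcp_pos: [0.5584, -0.2321, 0.1007]
orientation: [-0.001, 1.0, 0.004, 0.002]
wrist_force: [-0.3, 5.4, 4.9]
finger_gap: 0.269
grip_force: 39.5
```

Gripped. Drawing toward the handle.

>>> {"fn": "carry_out", "kwargs": {
  "plan": [
    [-1, 0, 0, 0, 0, 0, -1],
    [-1, 0, 0, 0, 0, 0, -1],
    [-1, 0, 0, 0, 0, 0, -1],
    [-1, 0, 0, 0, 0, 0, -1],
    [-0.8, 0, 0, 0, 0, 0, -1],
    [-0.3, 0, 0, 0, 0, 0, -1],
    [0, 0, 0, 0, 0, 0, -1],
    [0, 0, 0, 0, 0, 0, -1],
    [0, 0, 0, 0, 0, 0, -1]
  ]
}}

```text
time_s: 7.3
tcp_pos: [0.5072, -0.2318, 0.1006]
orientation: [-0.001, 1.0, 0.004, 0.001]
wrist_force: [-1.5, 7.7, 7.4]
finger_gap: 0.266
grip_force: 40.6
```

>>> {"fn": "carry_out", "kwargs": {
  "plan": [
    [0, 0, 0, 0, 0, 0, 1],
    [0, 0, 0, 0, 0, 0, 1],
    [0, 0, 0, 0, 0, 0, 1],
    [0, 0, 0, 0, 0, 0, 1],
    [0, 0, -3, 0, 0, 0, 1],
    [0, 0, -4, 0, 0, 0, 1],
    [0, 0, -4, 0, 0, 0, 1],
    [0, 0, -4, 0, 0, 0, 1],
    [0, 0, 0, 0, 0, 0, 1],
    [0, 0, 0, 0, 0, 0, 1]
  ]
}}

```text
time_s: 8.3
tcp_pos: [0.5068, -0.2342, 0.2499]
orientation: [0.001, 1.0, 0.004, 0.001]
wrist_force: [-0.5, 0.5, -1.5]
finger_gap: 0.998
grip_force: 0.0
```

```bash
python3 - <<'E'
from h import *
s=r.sense();im=optics.get_image('wrist');cv2.imwrite('pics/w3.png',im[:,:,::-1])
print(s['time_s'],s['tcp_pos'],s['finger_gap'],s['wrist_force'])
E
```

```text
8.3 [ 0.50684044 -0.23419131  0.24990388] 0.9981344234139778 [-0.47545389  0.53382234 -1.46626924]
```

View pics/w3.png

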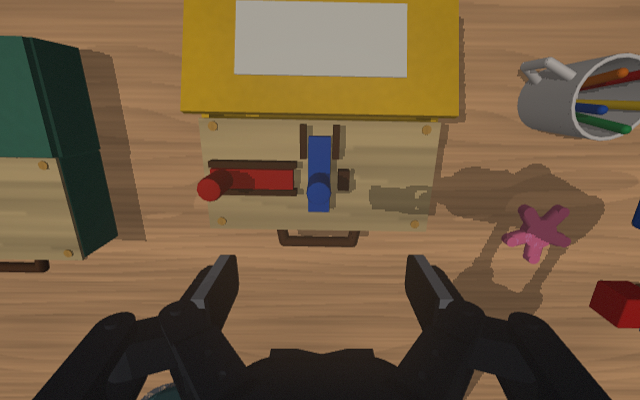

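The lid has sprung up (near edge at row 115). The bolt is drawn, its knob at (319,187), and the keeper is aside with its knob at (209,187). The hand is clear.

```bash
python3 -c "
from bench import workorder
print(workorder.finish_job())"
```

```text
the job is handed in; nothing more can be done
None
```

The yellow case is unfastened: I slid the keeper aside (moved about 43 mm) and then drew the bolt (about 51 mm), which sprang the lid; the hand is clear and the job was handed in at about 8.3 s, with no verdict returned.

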